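# Seat the spindle sleeve, then hold the sprung gear lid at its mark

## Robot

A 6-joint arm with a two-finger parallel gripper is mounted at the origin on the work surface. World frame = base frame: x ahead of the robot, y to its left, z up, the work surface at z = 0. Lengths are in m, angles in rad, forces in N, time in s.
With the tool pointing down it reaches from about 0.225 to 0.875 m from the base axis. Payload 3.4 kg.
Tool frame: the origin (TCP) lies midway between the tips of the shut fingers; the grasp point (between the pads) lies 19 mm behind it; z points along the fingers, y is the direction in which the jaws open and shut (so a half turn about z gives the same grasp; the last joint's range is limited). The gripper opens to 85 mm and grips with 20 to 120 N. Pads are 22 mm wide; open, the fingers measure 114 mm over their backs; the gripper's body (76 mm by 85 mm) begins 54 mm behind the grasp point. The pads swing forward as they close: fully open they stand 13 mm farther back than shut.
Start: joints at [1.087, 0.276, 1.505, -0, 1.361, -0.121], TCP at [0.204, 0.538, 0.231] pointing down, gripper open.
Joint ranges: [-2.89, 2.89], [-0.75, 2.08], [0.22, 2.7], [-1.18, 4.32], [0.11, 2.71], [-2.7, 2.7]. Speed limits (rad/s): [2.57, 2.57, 3.14, 3.14, 3.14, 3.14].

## Interface

Orientations are given as a unit quaternion [x, y, z, w].
In Python, from workcell import arm, vision, close_job, models gives the robot as it stands.
- The arm moves only by the tool carry_out, never from a script. Its argument "deltas" is a list of rows, each a list of 3 entries, a list of its own where there are three numbers: the closure, from 0 (fully open) to 1 (shut), then the shift along the tool's x, y, z scaled (see below), then the turn about the tool's z scaled (see below). A call has 1 to 12 rows; each row shifts and turns the pose as measured when the row begins, along the tool's axes as they then stand; what a row does not reach is not made up. The controller multiplies each number of a shift by 30 mm and each number of a turn by 120 degrees. A row lasts 1/8 s, in which the tool goes at most 62.5 mm and 10.7 degrees, less where a joint would pass 70% of its speed; a pose out of reach is approached as far as the arm can. A call with a number of a shift or a turn outside -1 to 1 is refused whole. A call with a gripper value outside its range is refused whole. The fingers move at their own pace and stop on an object; the grip force is fixed at half the most. Time passes only in rows, so rows that do not move let the fingers close. It gives the time, the measured TCP pose, the force and the opening at its end, in the units of the state.
- arm.read_state(): the state, without advancing time (a new reading comes with each control period).
- vision.capture(name): name is "scene" or "top" or "wrist"; returns the picture (420x560x3 uint8, blue, green, red); there is no depth.
- vision.camera_info(name): a dict with "intrinsics" (3x3 intrinsics, pixels), "camera_from_world" (4x4, takes a point from world to camera coordinates). Camera axes: x right, y down, z forward; pixel columns grow to the right and rows downward; lengths in m; the calibration is good to about 2 mm. A picture is of the moment at which its call begins: read the wrist's pose just before it. camera_info takes no time and is no camera call; for the wrist camera it gives the pose at the moment of the call.
- close_job(): hands the job in, once; it reports no verdict.
Trained networks look in the newest picture that a camera, given by its name, has taken for a name from the list of things; names that differ only in an ending like _2 or _b are one class to them, and where a whole thing is asked for, a point or a joint stands for the part that bears it (a point fixed in the world has none). Each returns a list of dicts, best first, with "conf" (0 to 1); they miss things now and then, are a little off and sometimes report something else, mostly with a low value. They report only what shows in the picture. A call takes as long as a camera call. They do not tell look-alikes from the thing itself.
- models.search_frame(camera, query): "centre" ([column, row] in pixels, amid what is visible of it).
The state is a dict: "t": time; "joint_pos": joint angles; "joint_velocities": joint speeds; "tau": joint torques, N m; "position": TCP position; "orientation": TCP orientation; "force": force on the tool from outside, world axes, zero at the start; "wrist_torque": the same for the moment, N m; "opening": finger opening in m.
Only numpy, scipy, OpenCV 4.12 (cv2) and the standard library are available. Lean on these libraries where they do the work, as an engineer would, in place of code of your own. Each camera call takes 0.05 s, during which the arm holds its last target.

## Task

Slide the brass sleeve over the upright spindle of the green bench unit, down onto its shoulder, and let go of it. Then take the black handle of the grey sprung gear lid, lift the lid until its red pointer is level with the blue clip on the white quadrant, and finish while holding it steady there with the gripper, since it shuts by itself and I want to oil the gears. Do not shift the blue clip, and leave the hammer, the tin and the angle-iron offcut where they are.

Things in the scene. Friction and masses are not known exactly. Their poses are not given: they have to be found in the camera images.
- spindle_unit: Green fixed bench unit, yaw within 0.25 rad. Origin: underside of the base plate (220 x, 380 y, 20 mm high); x away from the robot, y left, z up. Gear case 176 by 186 mm, centre y +60, top 108 mm high. Spindle at x 0, y -120. White quadrant beside the case at y +177: 8 mm round bar bent to 150 mm radius about the lid's hinge, with a spoke, top 240 mm high.
- spindle_seat (a point): Point on the spindle's axis on the flat shoulder, 60 mm above the bench, where the sleeve's underside rests. The shoulder is 52 mm across, flaring to 64 mm at the base plate, 40 mm below.
- spindle_top (a point): Top centre of the steel spindle, 55 mm above the shoulder. The spindle is upright, 22 mm in diameter; its top 7 mm taper to 12 mm.
- sleeve: Brass sleeve, loose, upright on the bench: 48 mm outside diameter, 25 mm bore right through, 40 mm high, about 0.4 kg (0.3 to 0.5). Origin: centre of its underside; z along the bore.
- gear_lid: Grey lid on the case, 172 by 190 by 6 mm. Origin: mid-width on the hinge axis (edge nearest the robot, 112 mm above the bench); x to its free far edge (178 mm), y left along the hinge, z up when shut. Opens by its far edge rising (turning about -y), up to 1.2 rad. A spring shuts it: 0.36 N m + 0.8 N m per rad, plus 0.3 kg weight: about 4 N at the handle when shut, 8 N at 0.7 rad.
- lid_handle (a point): Middle of the lid's black handle: a round bar 10 mm in diameter along the lid's y, 100 mm between its two posts' centres, with its axis 41 mm above the lid's mid-plane (33 mm free under it), 140 mm along the lid from the hinge. Moves with the lid.
- pointer_tip (a point): Tip of the lid's red pointer, on the lid's left side near its free edge, 150 mm from the hinge axis in the lid's mid-plane. Moves with the lid.
- mark (a point): Where the pointer tip belongs: beside the blue clip (30 by 20 by 12 mm thick) on the white quadrant, 150 mm from the hinge axis. The pointer tip comes to this very point when the lid stands at the marked angle, anywhere from 0.40 to 0.75 rad (23 to 43 degrees). The clip is a friction fit: a push would shift it.
- hammer: Bystander: hammer lying on the bench to the left, 260 mm long, origin at its middle, head away from the robot. Leave alone.
- paint_can: Bystander: upright tin, 66 mm in diameter, 120 mm high. Origin: centre of its underside. Leave alone.
- offcut: Bystander: dark offcut of angle iron, 120 by 30 by 30 mm, lying on the bench. Origin: centre of its underside. Leave alone.
Not all that is in view belongs to the job. Several things look just like the sleeve: the one meant starts nearest to the robot's base.

How it is judged:
On the way, in this order (a step that is already met when the one before it is completed fails the run):
1. the sleeve sits on the spindle's shoulder and is let go (horizontal distance between sleeve and spindle_seat below 0.004 m and z of sleeve in the frame of spindle_seat between -0.004 and 0.004 m and angle between sleeve's own z axis and vertical below 0.08 rad and contact force between the fingers and sleeve below 0.2 N), for 0.3 s.
2. the lid is held at the mark (distance between pointer_tip and mark below 0.01 m and angular speed of gear_lid below 0.1 rad/s and contact force between the fingers and gear_lid above 1 N and contact force between gear_lid and sleeve below 0.2 N and contact force between gear_lid and hammer below 0.2 N and contact force between gear_lid and paint_can below 0.2 N and contact force between gear_lid and offcut below 0.2 N), for 0.3 s.
At the end, for the whole second after the job is handed in: The sleeve sits on the spindle's shoulder (within 4 mm, upright within 0.08 rad), released; the lid's pointer tip is within 10 mm of the mark (about 4 degrees), still (under 0.1 rad/s), held by the fingers with over 1 N and with no loose thing touching the lid (all of step 1 and all of step 2); the arm keeps its last pose, push and grip.
It fails at once if the blue clip is shifted by more than 5 mm (distance of mark from where it was at the start of the episode above 0.005 m).
It fails at once if the hammer is shifted by more than 20 mm (distance of hammer from where it was at the start of the episode above 0.02 m).
It fails at once if the paint can is shifted by more than 20 mm (distance of paint_can from where it was at the start of the episode above 0.02 m).
It fails at once if the offcut is shifted by more than 20 mm (distance of offcut from where it was at the start of the episode above 0.02 m).
It also fails if it takes over 48 s, if anything falls off the work surface, if the arm or the gripper's body presses on something with over 40 N, if the wrist force passes 120 N, or if a joint passes its speed limit or range.

## Working session

There is one attempt and no reset: what is moved stays moved. The work goes in short steps, Python scripts to look and compute and a tool call to move; the robot and the scene stay as the last step left them, time stands still between calls to the robot, and variables do not carry over. Pictures are saved under pics/ and viewed, and the job is handed in when it is done.

Besides the shell and the picture viewer there is one more tool, called after "Call:" by a JSON object that holds its "op" and its "data". carry_out: Moves the arm, as the interface text tells. Shifts and turns lie within -1 to 1; 1 stands for 30 mm of shift or 120 degrees of turn. Its arguments: {"type":"object","properties":{"deltas":{"type":"array"}},"required":["deltas"]}

```bash
ls; mkdir -p pics
cat > h.py <<'E'
import numpy as np,cv2
from workcell import arm,vision,close_job,models
def cap(n,f):
    im=vision.capture(n); cv2.imwrite('pics/'+f,im); return im
def proj(n,P):
    c=vision.camera_info(n);K=np.array(c['intrinsics']);T=np.array(c['camera_from_world'])
    p=T[:3,:3]@np.array(P,float)+T[:3,3]; u=K@p; return u[:2]/u[2]
def ray(n,px):
    c=vision.camera_info(n);K=np.array(c['intrinsics']);T=np.array(c['camera_from_world'])
    d=T[:3,:3].T@np.linalg.solve(K,[px[0],px[1],1]); o=-T[:3,:3].T@T[:3,3]; return o,d/np.linalg.norm(d)
def atz(n,px,z):
    o,d=ray(n,px); return o+d*(z-o[2])/d[2]
E
python3 - <<'E'
from h import *
for n in ['scene','top']:
    im=cap(n,n+'0.png')
    for q in ['sleeve','spindle_unit','spindle_top','spindle_seat','gear_lid','lid_handle','pointer_tip','mark','hammer','paint_can','offcut']:
        try: print(n,q,[(np.round(r['centre']),round(r['conf'],2),np.round(atz(n,r['centre'],0.0),3)) for r in models.search_frame(n,q)])
        except Exception as e: print(q,e)
print(arm.read_state())
print(vision.camera_info('top'))
E
```

```text
pics
scene sleeve [(array([119., 315.]), 0.95, array([ 0.499, -0.42 ,  0.   ])), (array([ 70., 309.]), 0.85, array([ 0.393, -0.484,  0.   ])), (array([150., 279.]), 0.78, array([ 0.452, -0.306,  0.   ])), (array([161., 306.]), 0.76, array([ 0.549, -0.344,  0.   ]))]
scene spindle_unit [(array([278., 204.]), 0.93, array([0.48, 0.16, 0.  ]))]
scene spindle_top [(array([277., 206.]), 0.63, array([0.486, 0.145, 0.   ]))]
scene spindle_seat [(array([277., 204.]), 0.88, array([0.478, 0.156, 0.   ]))]
scene gear_lid [(array([293., 175.]), 0.57, array([0.395, 0.34 , 0.   ]))]
scene lid_handle [(array([291., 180.]), 0.9, array([0.413, 0.306, 0.   ]))]
scene pointer_tip [(array([289., 175.]), 0.59, array([0.384, 0.33 , 0.   ]))]
scene mark [(array([323., 134.]), 0.56, array([0.268, 0.708, 0.   ]))]
scene hammer [(array([325., 166.]), 0.73, array([0.445, 0.467, 0.   ]))]
scene paint_can [(array([197., 308.]), 0.74, array([ 0.621, -0.293, -0.   ]))]
scene offcut [(array([304., 287.]), 0.83, array([ 0.773, -0.085,  0.   ])), (array([320., 135.]), 0.26, array([0.263, 0.692, 0.   ]))]
top sleeve [(
[... 1585 characters left out ...]
3759574, 0.23133324]), 'orientation': array([1.80386508e-01, 9.83595804e-01, 4.12933526e-05, 1.33030903e-05]), 'force': array([-0.66721421,  0.93026096,  0.53968358]), 'wrist_torque': array([ 0.00617419, -0.01527801,  0.00709823]), 'opening': 0.08508762394478138}
{'intrinsics': array([[486.02121822,   0.        , 280.21576853],
       [  0.        , 486.02121822, 212.08583735],
       [  0.        ,   0.        ,   1.        ]]), 'camera_from_world': array([[ 0.01198722, -0.99992412,  0.0028409 ,  0.00376559],
       [-0.99736855, -0.01215964, -0.07147116,  0.61405153],
       [ 0.07150028, -0.00197669, -0.99743862,  1.36909581],
       [ 0.        ,  0.        ,  0.        ,  1.        ]])}
```

View pics/scene0.png

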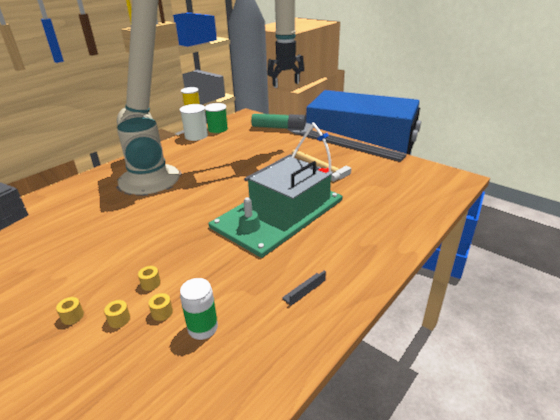

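View pics/top0.png

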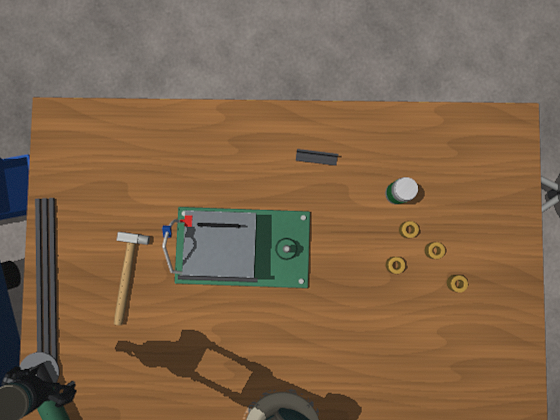

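Run:
```python
import cv2
im=cv2.imread('pics/top0.png')
a=im[190:310,360:480]; b=im[190:310,130:330]
cv2.imwrite('pics/c1.png',cv2.resize(a,None,fx=5,fy=5,interpolation=cv2.INTER_CUBIC))
cv2.imwrite('pics/c2.png',cv2.resize(b,None,fx=4,fy=4,interpolation=cv2.INTER_CUBIC))
im=cv2.imread('pics/scene0.png')
cv2.imwrite('pics/c3.png',cv2.resize(im[100:260,180:380],None,fx=3.7,fy=3.7,interpolation=cv2.INTER_CUBIC))
```

```text
(no output)
```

View pics/c1.png

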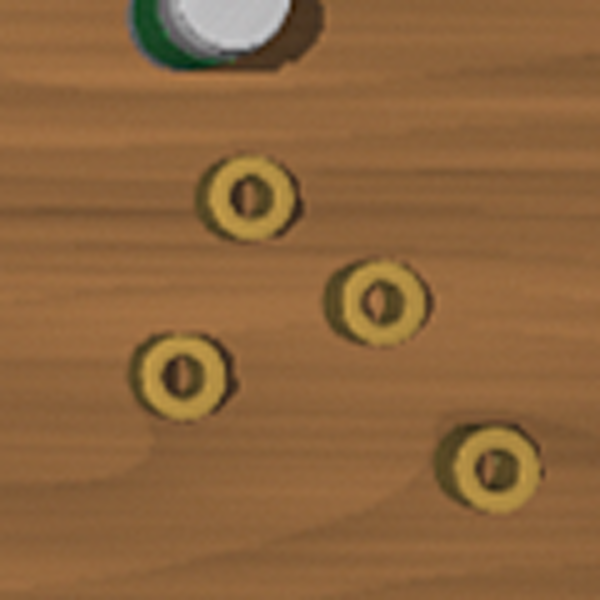

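View pics/c2.png

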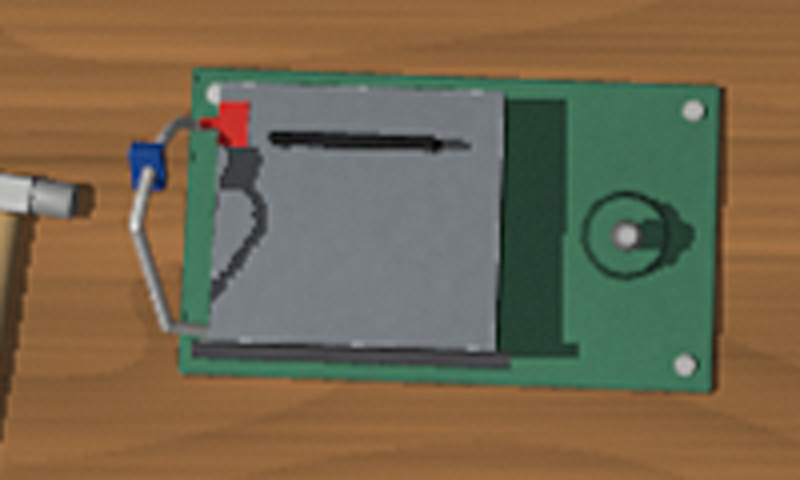

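View pics/c3.png

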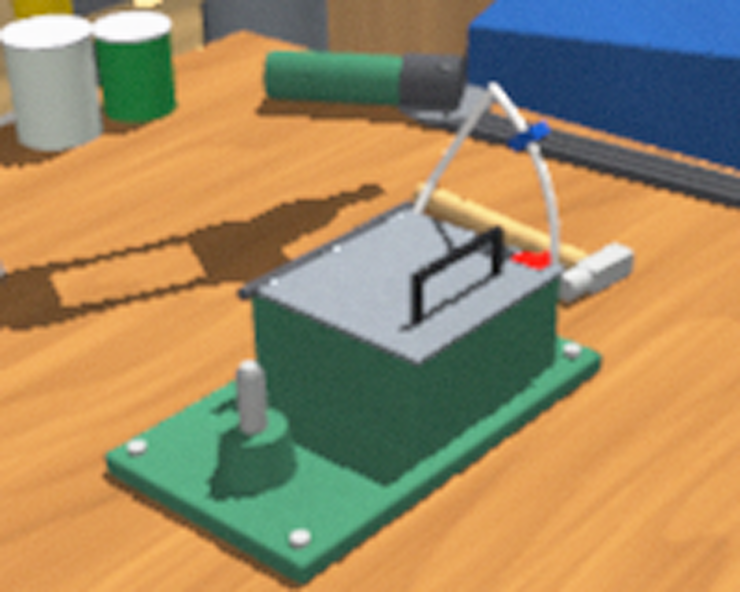

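Top-view sleeve candidates: (410,230), (436,250), (397,266) and (459,284). The nearest to the base needs computing at z = 40 mm. I'll compute the poses now.

```bash
cat > fit.py <<'E'
from h import *
from scipy.optimize import least_squares
c1=lambda p:(p[0]/5+360-.4,p[1]/5+190-.4)
c2=lambda p:(p[0]/4+130-.375,p[1]/4+190-.375)
c3=lambda p:(p[0]/3.7+180-.36,p[1]/3.7+100-.36)
if __name__=='__main__':
    for p in [(252,198),(384,303),(184,377),(497,469)]:
        w=atz('top',c1(p),.04); print(np.round(c1(p),1),np.round(w,4),np.hypot(w[0],w[1]))
    obs=[('top',c2(p),P) for p,P in [((195,70),(.11,.19,.02)),((721,88),(.11,-.19,.02)),((712,392),(-.11,-.19,.02)),((180,374),(-.11,.19,.02)),((625,235),(0,-.12,.115))]]
    obs+=[('scene',c3(p),P) for p,P in [((107,460),(-.11,-.19,.02)),((302,572),(.11,-.19,.02)),((602,358),(.11,.19,.02)),((250,365),(0,-.12,.115))]]
    W=lambda q,P:(q[0]+np.cos(q[2])*P[0]-np.sin(q[2])*P[1],q[1]+np.sin(q[2])*P[0]+np.cos(q[2])*P[1],P[2])
    f=lambda q:np.concatenate([proj(n,W(q,P))-p for n,p,P in obs])
    r=least_squares(f,[.52,.12,0]);print(r.x,np.round(r.fun.reshape(-1,2),1).tolist())
    q=r.x
    print('spindle',W(q,(0,-.12,.06)))
    # hinge x: lid centre; hinge at x=? mark angle from clip
    for hx in(-.088,-.094,-.08):
      for th in np.arange(.4,.76,.05):
        P=(hx+.15*np.cos(th),.177,.112+.15*np.sin(th))
        print(hx,round(th,2),np.round(proj('top',W(q,P)),1),np.round(proj('scene',W(q,P)),1))
E
python3 fit.py
```

```text
[410.  229.2] [ 0.5687 -0.3553  0.04  ] 0.6706158134535316
[436.4 250.2] [ 0.5106 -0.4292  0.04  ] 0.6670045556981321
[396.4 265. ] [ 0.4678 -0.3164  0.04  ] 0.5648100539859259
[459.  283.4] [ 0.4187 -0.4915  0.04  ] 0.6456327937175949
[ 0.51417468  0.11662073 -0.0192347 ] [[-0.4, -1.1], [0.6, -1.4], [0.8, -0.1], [-0.2, 0.3], [-0.5, -0.4], [-2.1, -1.3], [-0.6, -0.7], [0.2, -1.5], [0.4, -0.4]]
spindle (np.float64(0.5118666576850135), np.float64(-0.003357071327727029), 0.06)
-0.088 0.4 [169.8 224.7] [326.8 148.4]
-0.088 0.45 [169.1 225.8] [326.  146.1]
-0.088 0.5 [168.5 227. ] [325.2 143.8]
-0.088 0.55 [167.8 228.4] [324.3 141.5]
-0.088 0.6 [167.2 229.9] [323.3 139.3]
-0.088 0.65 [166.5 231.6] [322.2 137. ]
-0.088 0.7 [165.9 233.4] [321.  134.9]
-0.088 0.75 [165.2 235.4] [319.7 132.7]
-0.094 0.4 [169.7 227. ] [325.2 147.9]
-0.094 0.45 [169.  228.1] [324.4 145.6]
-0.094 0.5 [168.4 229.4] [323.6 143.3]
-0.094 0.55 [167.7 230.8] [322.7 141. ]
-0.094 0.6 [167.  232.3] [321.7 138.8]
-0.094 0.65 [166.4 234. ] [320.6 136.6]
-0.094 0.7 [165.8 235.9] [319.4 134.4]
-0.094 0.75 [165.1 237.9] [318.1 132.3]
-0.08 0.4 [169.9 221.5] [328.9 149.1]
-0.08 0.45 [169.3 222.6] [328.2 146.8]
-0.08 0.5 [168.6 223.8] [327.3 144.5]
-0.08 0.55 [168.  225.2] [326.4 142.2]
-0.08 0.6 [167.3 226.7] [325.4 139.9]
-0.08 0.65 [166.7 228.4] [324.3 137.7]
-0.08 0.7 [166.  230.2] [323.1 135.5]
-0.08 0.75 [165.4 232.2] [321.8 133.4]
```

The sleeve meant is the one at (396,265), 0.565 m from the base; the others are 0.65–0.67 m away. The crop shows it upright and standing clear. Next I turn the jaws to lie along the unit's x and rise.

Call:
{"op": "carry_out", "data": {"deltas": [[0,[0,0,-0.4],0.0837],[0,[0,0,-0.4],0.0837],[0,[0,0,-0.4],0.0837],[0,[0,0,-0.4],0.0837],[0,[0,0,-0.4],0.0837],[0,[0,0,0],0.0837],[0,[0,0,0],0.0837],[0,[0,0,0],0]]}}

```text
t: 2.2
position: [0.204, 0.5375, 0.2932]
orientation: [0.727, 0.686, -0.0, 0.0]
force: [0.4, -0.0, -0.2]
opening: 0.0857
```

```bash
cat >> h.py <<'E'
from scipy.spatial.transform import Rotation as Ro
def goto(P,yaw=-.0192):
    s=arm.read_state(); R=Ro.from_quat(s['orientation']).as_matrix()
    d=R.T@(np.array(P)-s['position']); ya=np.arctan2(R[1,1],R[0,1])
    print('t',round(s['t'],2),'pos',np.round(s['position'],4),'tooly yaw',round(ya,4),'z',np.round(R[:,2],3),'open',round(s['opening'],4),'F',np.round(s['force'],1))
    print('delta rows(30mm)',np.round(d/.03,3),'turn',round(-np.degrees(yaw-ya)/120,4))
E
python3 -c "
from h import *
goto([.468,-.316,.2])"
```

```text
t 2.2 pos [0.204  0.5375 0.2932] tooly yaw -0.0579 z [-0. -0. -1.] open 0.0857 F [ 0.4 -0.  -0.2]
delta rows(30mm) [-27.891  10.432   3.112] turn -0.0185
```

Call:
{"op": "carry_out", "data": {"deltas": [[0,[-1,0.37,0],-0.0185],[0,[-1,0.37,0],0],[0,[-1,0.37,0],0],[0,[-1,0.37,0],0],[0,[-1,0.37,0],0],[0,[-1,0.37,0],0],[0,[-1,0.37,0],0],[0,[-1,0.37,0],0],[0,[-1,0.37,0],0],[0,[-1,0.37,0],0],[0,[-1,0.37,0],0],[0,[-1,0.37,0],0]]}}

```text
t: 3.7
position: [0.3395, 0.1679, 0.2928]
orientation: [0.697, 0.717, 0.001, 0.001]
force: [-0.4, -0.9, 0.6]
opening: 0.0856
```

```bash
python3 -c "
from h import *
goto([.468,-.316,.2])"
```

```text
t 3.7 pos [0.3395 0.1679 0.2928] tooly yaw 0.028 z [ 0.003  0.    -1.   ] open 0.0856 F [-0.4 -0.9  0.6]
delta rows(30mm) [-16.245   3.821   3.103] turn 0.0225
```

Call:
{"op": "carry_out", "data": {"deltas": [[0,[-1,0.23,0.2],0.02],[0,[-1,0.23,0.2],0],[0,[-1,0.23,0.2],0],[0,[-1,0.23,0.2],0],[0,[-1,0.23,0.2],0],[0,[-1,0.23,0.2],0],[0,[-1,0.23,0.2],0],[0,[-1,0.23,0.2],0],[0,[-1,0.23,0.2],0],[0,[-1,0.23,0.2],0],[0,[-1,0.23,0.2],0],[0,[-1,0.23,0.2],0]]}}

```text
t: 5.2
position: [0.4271, -0.2039, 0.2207]
orientation: [0.699, 0.715, 0.004, 0.003]
force: [-0.2, -0.6, 1.3]
opening: 0.0851
```

```bash
python3 -c "
from h import *
goto([.468,-.316,.2])"
```

```text
t 5.2 pos [ 0.4271 -0.2039  0.2207] tooly yaw 0.0234 z [ 0.01   0.001 -1.   ] open 0.0851 F [-0.2 -0.6  1.3]
delta rows(30mm) [-3.768  1.267  0.699] turn 0.0203
```

Call:
{"op": "carry_out", "data": {"deltas": [[0,[-0.9,0.3,0.2],0.02],[0,[-0.9,0.3,0.2],0],[0,[-0.9,0.3,0.2],0],[0,[-0.6,0.2,0.1],0],[0,[-0.3,0.1,0],0],[0,[0,0,0],0],[0,[0,0,0],0]]}}

```text
t: 6.08
position: [0.4648, -0.3183, 0.198]
orientation: [0.713, 0.701, 0.004, 0.002]
force: [-0.1, -0.9, -0.1]
opening: 0.0849
```

```bash
python3 -c "
from h import *
goto([.468,-.316,.2])
cap('wrist','w1.png')
print(models.search_frame('wrist','sleeve'))
print([proj('wrist',(x,y,.04)) for x,y in [(.4678,-.3164),(.5106,-.4292)]])"
```

```text
t 6.08 pos [ 0.4648 -0.3183  0.198 ] tooly yaw -0.0167 z [ 0.009  0.003 -1.   ] open 0.0849 F [-0.1 -0.9 -0.1]
delta rows(30mm) [ 0.08   0.107 -0.067] turn 0.0012
[{'centre': [373.2, 222.5], 'conf': 0.97}, {'centre': [316.9, 282.6], 'conf': 0.96}, {'centre': [278.2, 191.9], 'conf': 0.82}, {'centre': [235.3, 329.8], 'conf': 0.81}]
[array([277.56673622, 191.4982339 ]), array([318.63843473, 291.46134793])]
```

View pics/w1.png

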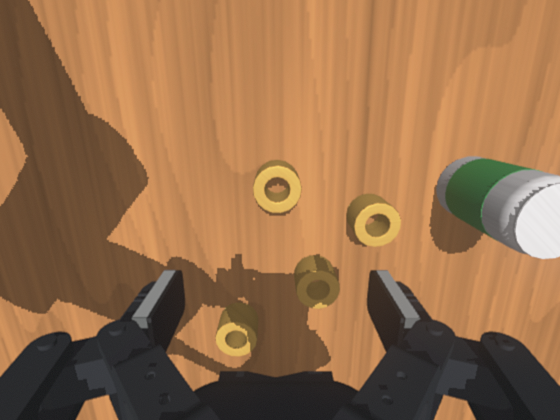

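The target sleeve's ring is at (277,189) in the wrist view, where I projected it (277.6,191.5). The look-alikes are at (377,224), (317,288) and (236,338). I'll refine the centre and descend.

```bash
python3 -c "
from h import *
im=cv2.imread('pics/w1.png')[150:230,240:320]
cv2.imwrite('pics/w1c.png',cv2.resize(im,None,fx=7,fy=7,interpolation=cv2.INTER_CUBIC))
hsv=cv2.cvtColor(im,cv2.COLOR_BGR2HSV)
m=((hsv[...,0]>20)&(hsv[...,0]<28)&(hsv[...,2]>170)&(hsv[...,1]>120)).astype(np.uint8)
cs,_=cv2.findContours(m,cv2.RETR_EXTERNAL,cv2.CHAIN_APPROX_NONE)
c=max(cs,key=cv2.contourArea);e=cv2.fitEllipse(cv2.convexHull(c));print(e)
p=(e[0][0]+240,e[0][1]+150);print(p,atz('wrist',p,.04))
"
```

```text
((38.49887466430664, 36.631996154785156), (39.252967834472656, 44.36356735229492), 132.783935546875)
(278.49887466430664, 186.63199615478516) [ 0.46878225 -0.31154641  0.04      ]
```

View pics/w1c.png

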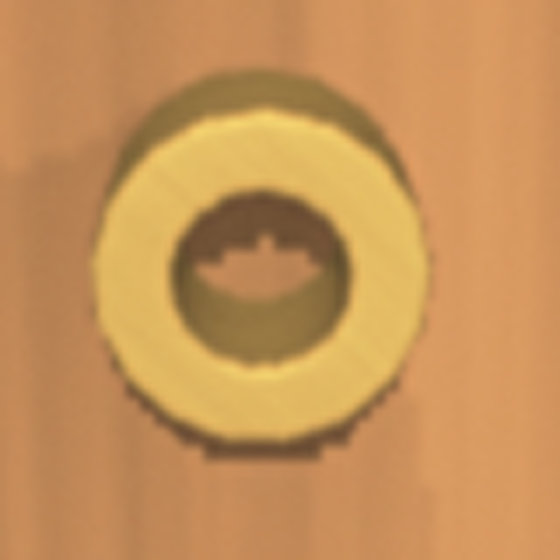

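```bash
python3 -c "
from h import *
goto([.4675,-.315,.005])"
```

```text
t 6.17 pos [ 0.4648 -0.3183  0.1981] tooly yaw -0.0165 z [ 0.009  0.003 -1.   ] open 0.0856 F [ 0.  -0.4 -0.1]
delta rows(30mm) [0.095 0.028 6.438] turn 0.0013
```

Call:
{"op": "carry_out", "data": {"deltas": [[0,[0.1,0.03,0.9],0],[0,[0,0,0.9],0],[0,[0,0,0.9],0],[0,[0,0,0.9],0],[0,[0,0,0.8],0],[0,[0,0,0.5],0],[0,[0,0,0],0]]}}

```text
t: 7.05
position: [0.4686, -0.3119, 0.0512]
orientation: [0.711, 0.703, 0.005, 0.006]
force: [0.1, -0.7, 0.1]
opening: 0.0851
```

```bash
python3 -c "
from h import *
goto([.4675,-.315,.005])"
```

```text
t 7.05 pos [ 0.4686 -0.3119  0.0512] tooly yaw -0.0116 z [ 0.015 -0.001 -1.   ] open 0.0851 F [ 0.1 -0.7  0.1]
delta rows(30mm) [-0.103 -0.059  1.538] turn 0.0036
```

Call:
{"op": "carry_out", "data": {"deltas": [[0,[-0.1,-0.06,0.5],0],[0,[0,0,0.5],0],[0,[0,0,0.5],0],[0,[0,0,0],0]]}}

```text
t: 7.55
position: [0.4684, -0.316, 0.0048]
orientation: [0.711, 0.703, 0.005, 0.007]
force: [-0.5, 0.2, 0.4]
opening: 0.0853
```

```bash
python3 -c "
from h import *
goto([.4675,-.315,.005])
cap('wrist','w2.png')"
```

```text
t 7.55 pos [ 0.4684 -0.316   0.0048] tooly yaw -0.0116 z [ 0.017 -0.003 -1.   ] open 0.0853 F [-0.5  0.2  0.4]
delta rows(30mm) [ 0.034 -0.032 -0.006] turn 0.0036
```

View pics/w2.png

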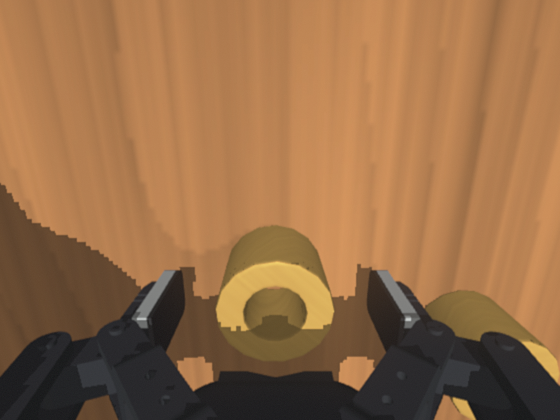

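The sleeve stands between the open jaws, its top ring centred near (275,311). Closing.

```bash
python3 -c "
from h import *
print(atz('wrist',(275,311),.04), proj('wrist',(.4684,-.316,.04)))"
```

```text
[ 0.46745062 -0.31329711  0.04      ] [277.45766596 316.67140836]
```

Call:
{"op": "carry_out", "data": {"deltas": [[1,[0,0,0],0],[1,[0,0,0],0],[1,[0,0,0],0],[1,[0,0,0],0],[1,[0,0,0],0],[1,[0,0,0],0]]}}

```text
t: 8.35
position: [0.4692, -0.3169, 0.0067]
orientation: [0.711, 0.703, 0.005, 0.009]
force: [-0.9, -0.3, 0.4]
opening: 0.0468
```

```bash
python3 -c "
from h import *
goto([.4675,-.315,.17])"
```

```text
t 8.35 pos [ 0.4692 -0.3169  0.0067] tooly yaw -0.0111 z [ 0.019 -0.006 -1.   ] open 0.0468 F [-0.9 -0.3  0.4]
delta rows(30mm) [ 0.033  0.049 -5.443] turn 0.0039
```

Call:
{"op": "carry_out", "data": {"deltas": [[1,[0,0,-0.4],0],[1,[0,0,-0.9],0],[1,[0,0,-0.9],0],[1,[0,0,-0.9],0],[1,[0,0,-0.9],0],[1,[0,0,-0.9],0],[1,[0,0,0],0]]}}

```text
t: 9.22
position: [0.4648, -0.3139, 0.1579]
orientation: [0.711, 0.703, 0.005, 0.006]
force: [-0.1, 0.3, -5.4]
opening: 0.0466
```

```bash
python3 -c "
from h import *
goto([.512,-.003,.17])"
```

```text
t 9.22 pos [ 0.4648 -0.3139  0.1579] tooly yaw -0.0117 z [ 0.016 -0.001 -1.   ] open 0.0466 F [-0.1  0.3 -5.4]
delta rows(30mm) [10.38   1.458 -0.39 ] turn 0.0036
```

Held (−5 N at the wrist). Going most of the way to the spindle, then checking.

Call:
{"op": "carry_out", "data": {"deltas": [[1,[0.9,0.1,-0.1],0.0036],[1,[0.9,0.14,-0.1],0],[1,[0.9,0.14,-0.1],0],[1,[0.9,0.14,-0.1],0],[1,[0.9,0.14,0],0],[1,[0.9,0.14,0],0],[1,[0.9,0.14,0],0],[1,[0.9,0.14,0],0],[1,[0.7,0.1,0],0],[1,[0.4,0,0],0],[1,[0,0,0],0],[1,[0,0,0],0]]}}

```text
t: 10.72
position: [0.4954, -0.0539, 0.1555]
orientation: [0.715, 0.699, 0.0, -0.007]
force: [-0.4, 0.4, -4.5]
opening: 0.0469
```

```bash
python3 -c "
from h import *
goto([.512,-.003,.14])
cap('wrist','w3.png');cap('top','t3.png');cap('scene','s3.png')
a=cv2.resize(cv2.imread('pics/s3.png')[150:270,200:300],None,fx=5,fy=5,interpolation=2)
b=cv2.resize(cv2.imread('pics/t3.png')[200:300,240:340],None,fx=5,fy=5,interpolation=2)
cv2.imwrite('pics/s3c.png',a);cv2.imwrite('pics/t3c.png',b)
"
```

```text
t 10.72 pos [ 0.4954 -0.0539  0.1555] tooly yaw -0.0214 z [-0.01   0.011 -1.   ] open 0.0469 F [-0.4  0.4 -4.5]
delta rows(30mm) [1.702 0.523 0.531] turn -0.001
```

View pics/w3.png

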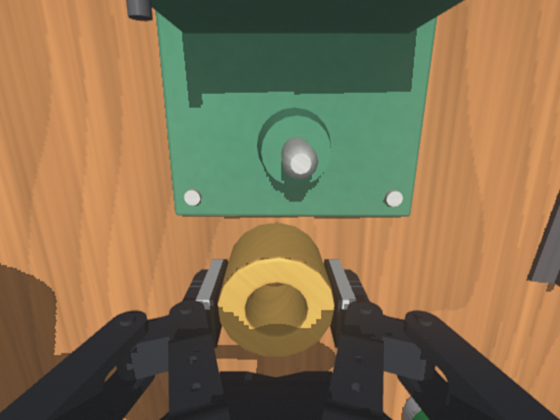

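View pics/s3c.png

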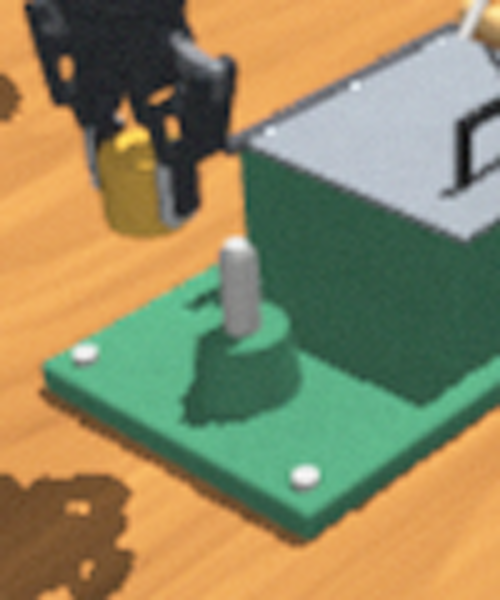

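View pics/t3c.png

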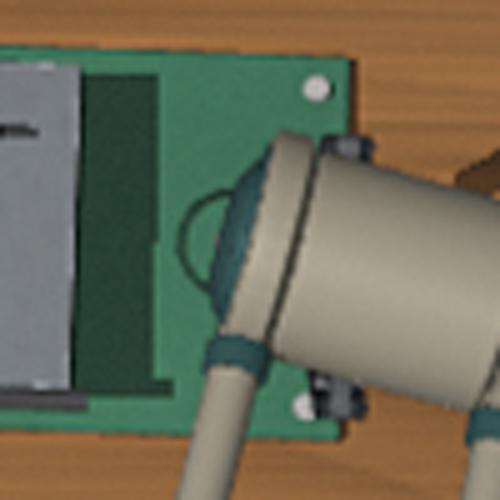

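Run:
```python
from h import *
im=cv2.imread('pics/w3.png')
cv2.imwrite('pics/w3c.png',cv2.resize(im[120:200,250:350],None,fx=6,fy=6,interpolation=2))
cv2.imwrite('pics/w3d.png',cv2.resize(im[220:360,210:345],None,fx=5,fy=5,interpolation=2))
print('sp',atz('wrist',(301,162),.115),'sl',atz('wrist',(276,296),.1885))
print(proj('wrist',(.5119,-.0034,.115)))
```

```text
sp [ 0.51054388 -0.00405078  0.115     ] sl [ 0.49564291 -0.04572901  0.1885    ]
[303.34814288 160.82321437]
```

View pics/w3c.png

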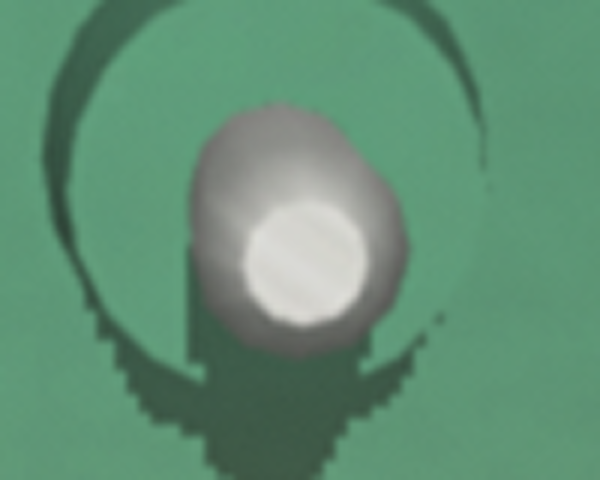

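View pics/w3d.png

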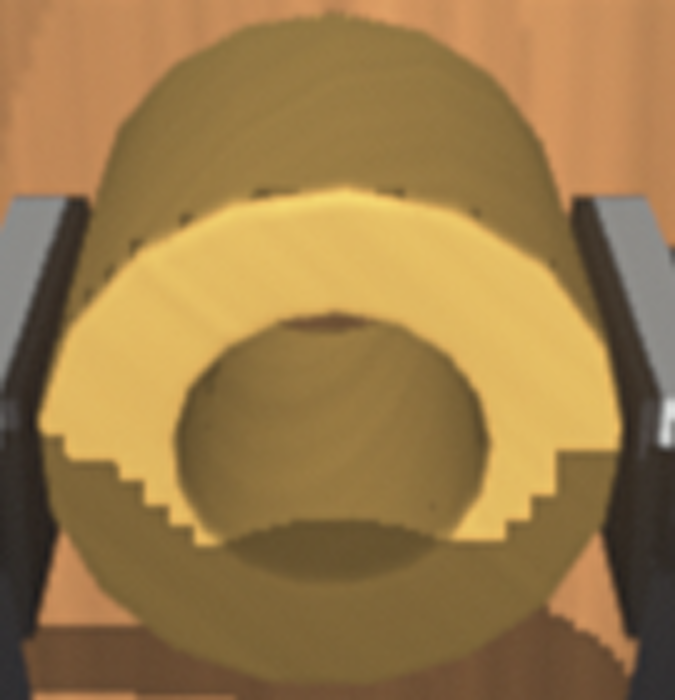

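```bash
cat > ring.py <<'E'
from h import *
from scipy.optimize import least_squares
def ring(ext_o,ext_i,up,z0=None):
    # ext = (left,right,top,bottom) px ; returns centre top
    up=np.array(up)/np.linalg.norm(up); e1=np.cross([0,1,0],up);e1/=np.linalg.norm(e1);e2=np.cross(up,e1)
    a=np.linspace(0,2*np.pi,181)
    c=vision.camera_info('wrist');K=np.array(c['intrinsics']);T=np.array(c['camera_from_world'])
    def ex(C,r):
        P=C+r*(np.outer(np.cos(a),e1)+np.outer(np.sin(a),e2)); p=(T[:3,:3]@P.T).T+T[:3,3]; u=p@K.T;u=u[:,:2]/u[:,2:]
        return np.array([u[:,0].min(),u[:,0].max(),u[:,1].min(),u[:,1].max()])
    f=lambda C:np.concatenate([ex(C,.024)-ext_o,ex(C,.0125)-ext_i])
    s=arm.read_state(); r=least_squares(f,np.array(s['position'])+[0,0,.033]); 
    print('top ctr',np.round(r.x,4),'res',np.round(r.fun,1),'tcp',s['position']); return r.x,up
E
python3 - <<'E'
from ring import *
g=lambda l,r,t,b:np.array([l/5+209.6,r/5+209.6,t/5+219.6,b/5+219.6])
for up in ([0,0,1],[.029,-.017,1]):
    C,u=ring(g(40,620,188,684),g(175,488,312,582),up); print('bottom',C-.04*u)
p=(305/6+249.6,262/6+119.6); print(p,atz('wrist',p,.115))
E
```

```text
top ctr [ 0.4953 -0.0535  0.1864] res [-0.2  0.5 -0.5  0.7  0.8 -1.1  0.8 -1. ] tcp [ 0.49562415 -0.05405038  0.15581854]
bottom [ 0.49532091 -0.05348939  0.14643563]
top ctr [ 0.4954 -0.0532  0.187 ] res [-0.5  0.7 -0.3  0.4  0.7 -0.9  1.  -1.1] tcp [ 0.49562415 -0.05405038  0.15581854]
bottom [ 0.49425203 -0.05247286  0.14699631]
(300.43333333333334, 163.26666666666665) [ 0.5102161  -0.00477818  0.115     ]
```

Call:
{"op": "carry_out", "data": {"deltas": [[1,[0.6,0.2,0],0],[1,[0.6,0.2,0],0],[1,[0.35,0.1,0],0],[1,[0,0,0],0]]}}

```text
t: 11.38
position: [0.5133, -0.0061, 0.1566]
orientation: [0.716, 0.698, 0.001, -0.007]
force: [0.3, -0.1, -4.0]
opening: 0.0464
```

```bash
python3 -c "
from h import *
goto([.5108,-.0055,.14])
cap('wrist','w4.png');cap('scene','s4.png')
a=cv2.resize(cv2.imread('pics/s4.png')[150:250,200:300],None,fx=5,fy=5,interpolation=2)
cv2.imwrite('pics/s4c.png',a)
"
```

```text
t 11.38 pos [ 0.5133 -0.0061  0.1566] tooly yaw -0.0248 z [-0.008  0.012 -1.   ] open 0.0464 F [ 0.3 -0.1 -4. ]
delta rows(30mm) [ 0.012 -0.08   0.553] turn -0.0027
```

View pics/w4.png

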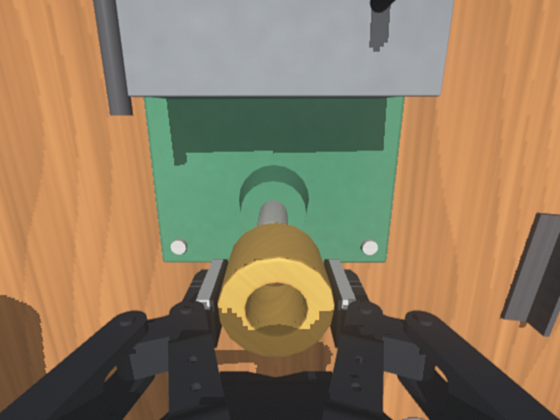

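View pics/s4c.png

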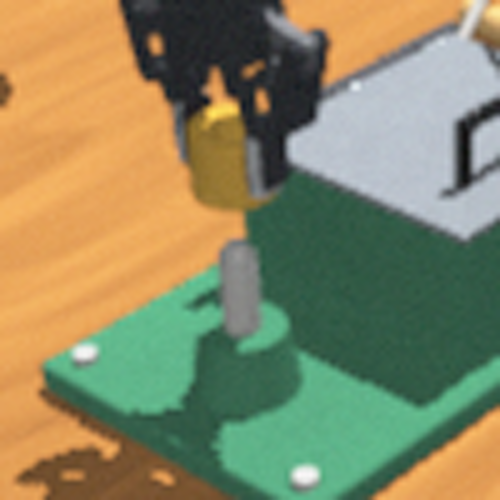

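Run:
```python
from h import *
g=lambda p:(np.array(p)+.36-[200,150])*5
for P in [(.511,-.004,.06),(.511,-.004,.115),(.511,-.004,.15),(.511,-.004,.19),(.521,-.004,.15),(.511,.006,.15)]: print(P,g(proj('scene',P)))
b=cv2.imread('pics/w4.png')[140:360,200:350];cv2.imwrite('pics/w4c.png',cv2.resize(b,None,fx=2.7,fy=2.7,interpolation=2))
cv2.imwrite('pics/s4d.png',cv2.resize(cv2.imread('pics/s4.png')[160:225,225:270],None,fx=9,fy=9,interpolation=2))
for P in [(.5102,-.0048,.06),(.5102,-.0048,.1),(.5119,-.0034,.06)]: print(proj('wrist',P))
```

```text
(0.511, -0.004, 0.06) [244.84970415 323.79051103]
(0.511, -0.004, 0.115) [238.10758553 241.39190665]
(0.511, -0.004, 0.15) [233.6241635  186.59789619]
(0.511, -0.004, 0.19) [228.30427459 121.58103035]
(0.521, -0.004, 0.15) [246.89008672 192.36300896]
(0.511, 0.006, 0.15) [246.45726983 179.27819356]
[273.63230757 212.0272816 ]
[272.8495094 230.1995475]
[275.7308625  210.29113821]
```

View pics/w4c.png

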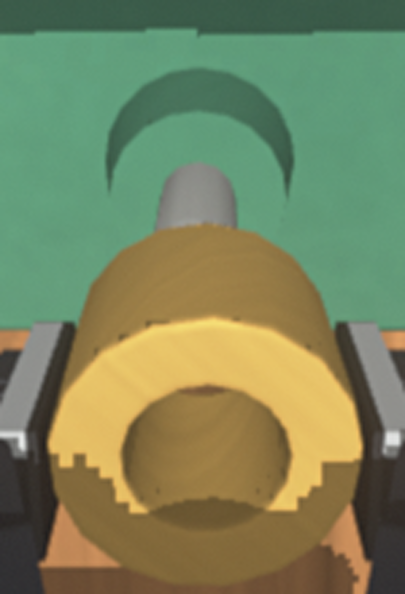

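View pics/s4d.png

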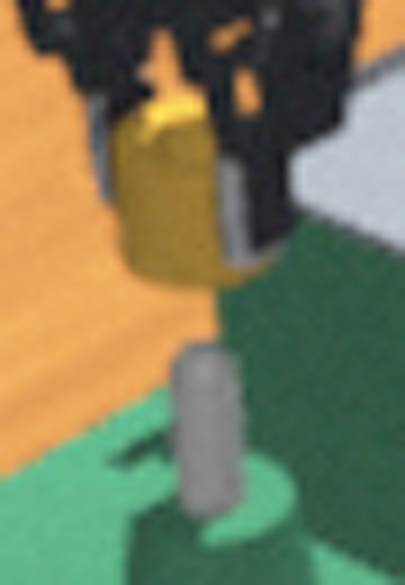

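```bash
python3 -c "
from h import *
goto([.512,-.0055,.067])"
```

```text
t 11.47 pos [ 0.513  -0.0069  0.1565] tooly yaw -0.0255 z [-0.008  0.011 -1.   ] open 0.0464 F [ 0.3 -0.2 -4.3]
delta rows(30mm) [ 0.013 -0.01   2.984] turn -0.003
```

Call:
{"op": "carry_out", "data": {"deltas": [[1,[0,-0.04,0.5],0],[1,[0,0,0.5],0],[1,[-0.02,0,0.4],0],[1,[0,0,0.3],0],[1,[0,0,0],0]]}}

```text
t: 12.1
position: [0.5099, -0.0084, 0.1012]
orientation: [0.717, 0.697, 0.0, -0.007]
force: [-0.1, 0.3, -5.9]
opening: 0.0471
```

```bash
python3 -c "
from h import *
goto([.512,-.0055,.067])
cap('scene','s5.png')
cv2.imwrite('pics/s5d.png',cv2.resize(cv2.imread('pics/s5.png')[160:225,225:270],None,fx=9,fy=9,interpolation=2))"
```

```text
t 12.1 pos [ 0.5099 -0.0084  0.1012] tooly yaw -0.0279 z [-0.01   0.011 -1.   ] open 0.0471 F [-0.1  0.3 -5.9]
delta rows(30mm) [0.086 0.078 1.141] turn -0.0041
```

View pics/s5d.png

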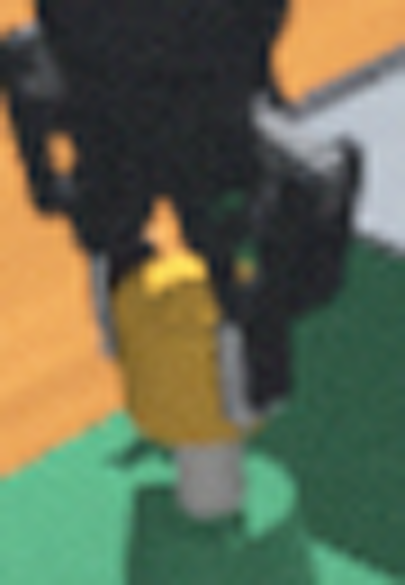

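The sleeve is over the spindle's top with no side force. Continuing down.

Call:
{"op": "carry_out", "data": {"deltas": [[1,[0.07,0.06,0.3],0],[1,[0,0,0.35],0],[1,[0,0,0.25],0],[1,[0,0,0.1],0],[1,[0,0,0],0]]}}

```text
t: 12.78
position: [0.5116, -0.006, 0.0701]
orientation: [0.717, 0.697, -0.0, -0.007]
force: [-0.0, 0.1, -5.0]
opening: 0.0466
```

```bash
python3 -c "
from h import *
goto([.512,-.0055,.067])"
```

```text
t 12.78 pos [ 0.5116 -0.006   0.0701] tooly yaw -0.0273 z [-0.01  0.01 -1.  ] open 0.0466 F [-0.   0.1 -5. ]
delta rows(30mm) [0.017 0.016 0.102] turn -0.0038
```

Call:
{"op": "carry_out", "data": {"deltas": [[1,[0,0,0.08],0],[1,[0,0,0.08],0],[1,[0,0,0],0]]}}

```text
t: 13.15
position: [0.5116, -0.006, 0.0674]
orientation: [0.717, 0.697, 0.0, -0.007]
force: [-1.0, -0.0, -5.3]
opening: 0.047
```

```bash
python3 -c "
from h import *
goto([.512,-.0055,.067])"
```

```text
t 13.15 pos [ 0.5116 -0.006   0.0674] tooly yaw -0.027 z [-0.009  0.01  -1.   ] open 0.047 F [-1.  -0.  -5.3]
delta rows(30mm) [0.016 0.012 0.014] turn -0.0037
```

Call:
{"op": "carry_out", "data": {"deltas": [[1,[0,0,0.08],0],[1,[0,0,0.05],0],[1,[0,0,0],0]]}}

```text
t: 13.52
position: [0.5117, -0.0059, 0.0673]
orientation: [0.716, 0.698, 0.001, -0.006]
force: [-1.6, -0.2, -5.6]
opening: 0.0469
```

```bash
python3 -c "
from h import *
goto([.512,-.0055,.067])
cap('scene','s6.png')
cv2.imwrite('pics/s6d.png',cv2.resize(cv2.imread('pics/s6.png')[160:225,225:270],None,fx=9,fy=9,interpolation=2))"
```

```text
t 13.53 pos [ 0.5117 -0.0059  0.0673] tooly yaw -0.0266 z [-0.007  0.009 -1.   ] open 0.0469 F [-1.6 -0.2 -5.6]
delta rows(30mm) [0.015 0.011 0.009] turn -0.0035
```

View pics/s6d.png

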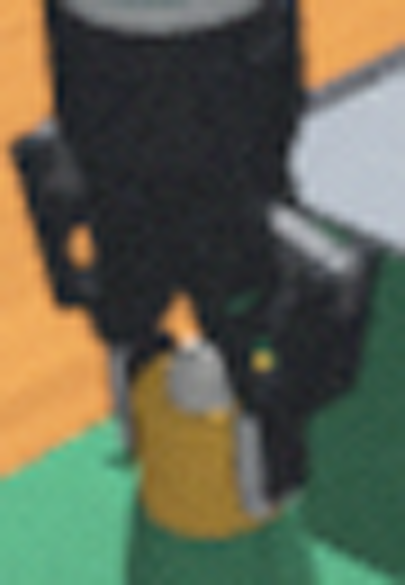

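Call:
{"op": "carry_out", "data": {"deltas": [[1,[0,0,0.12],0],[1,[0,0,0.12],0],[1,[0,0,0],0]]}}

```text
t: 13.95
position: [0.5117, -0.0059, 0.0675]
orientation: [0.716, 0.698, 0.002, -0.005]
force: [-0.8, 0.1, -5.8]
opening: 0.0471
```

```bash
python3 -c "
from h import *
goto([.512,-.0055,.067]); print(arm.read_state()['wrist_torque'])"
```

```text
t 13.95 pos [ 0.5117 -0.0059  0.0675] tooly yaw -0.0257 z [-0.004  0.009 -1.   ] open 0.0471 F [-0.8  0.1 -5.8]
delta rows(30mm) [0.014 0.009 0.018] turn -0.0031
[-0.06098637  0.10050229  0.05468315]
```

The tool no longer goes down although more was commanded, and 67 mm matches the expected seated height. Releasing.

Call:
{"op": "carry_out", "data": {"deltas": [[0.5,[0,0,0],0],[0,[0,0,0],0],[0,[0,0,0],0],[0,[0,0,0],0],[0,[0,0,0],0],[0,[0,0,0],0]]}}

```text
t: 14.7
position: [0.5151, -0.0061, 0.0672]
orientation: [0.716, 0.698, 0.003, -0.003]
force: [0.8, -1.1, -0.5]
opening: 0.0854
```

```bash
python3 -c "
from h import *
goto([.512,-.0055,.25])
cap('wrist','w6.png')"
```

```text
t 14.7 pos [ 0.5151 -0.0061  0.0672] tooly yaw -0.0264 z [ 0.001  0.009 -1.   ] open 0.0854 F [ 0.8 -1.1 -0.5]
delta rows(30mm) [ 0.071 -0.098 -6.093] turn -0.0034
```

View pics/w6.png

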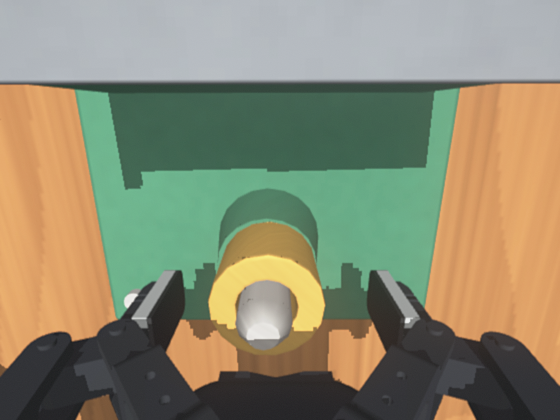

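Call:
{"op": "carry_out", "data": {"deltas": [[0,[0,0,-0.6],0],[0,[0,0,-1],0],[0,[0,0,-1],0],[0,[0,0,-1],0],[0,[0,0,-1],0],[0,[0,0,-1],0],[0,[0,0,0],0]]}}

```text
t: 15.62
position: [0.5143, -0.0075, 0.2397]
orientation: [0.716, 0.698, 0.003, -0.003]
force: [0.1, -0.9, -1.0]
opening: 0.0853
```

```bash
python3 -c "
from h import *
goto([.567,.16,.25])
cap('wrist','w7.png'); cap('scene','s7.png')
cv2.imwrite('pics/s7d.png',cv2.resize(cv2.imread('pics/s7.png')[160:240,210:290],None,fx=7,fy=7,interpolation=2))"
```

```text
t 15.62 pos [ 0.5143 -0.0075  0.2397] tooly yaw -0.0264 z [-0.     0.009 -1.   ] open 0.0853 F [ 0.1 -0.9 -1. ]
delta rows(30mm) [ 5.631  1.609 -0.292] turn -0.0035
```

View pics/w7.png

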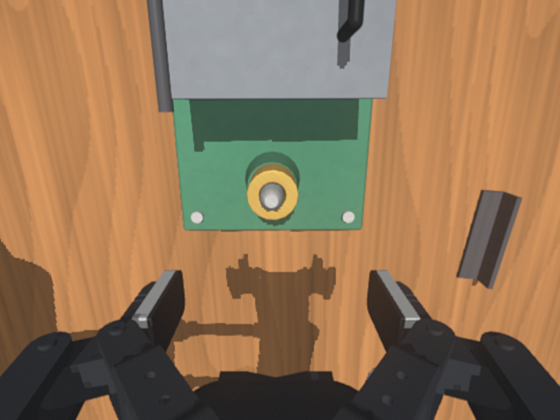

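View pics/s7d.png

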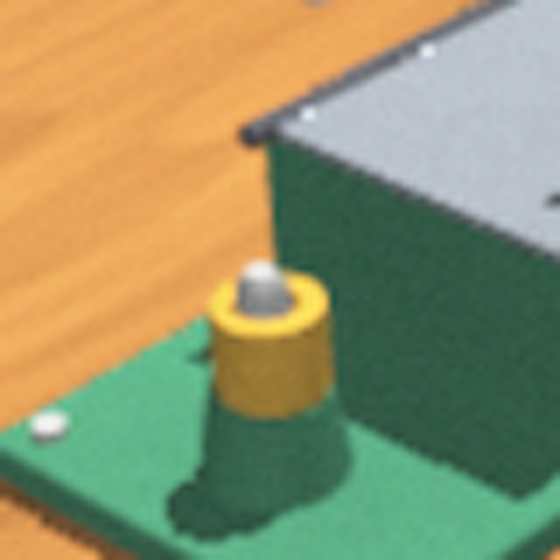

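The sleeve sits flat on the shoulder, let go, with the spindle tip showing through. On to the handle.

Call:
{"op": "carry_out", "data": {"deltas": [[0,[0.8,0.3,-0.1],-0.0035],[0,[0.9,0.35,-0.1],0],[0,[0.9,0.35,0],0],[0,[0.9,0.35,0],0],[0,[0.4,0.2,0],0],[0,[0,0,0],0],[0,[0,0,0],0]]}}

```text
t: 16.6
position: [0.5565, 0.1101, 0.2322]
orientation: [0.714, 0.7, -0.007, -0.012]
force: [1.0, -0.1, 1.1]
opening: 0.0859
```

```bash
python3 -c "
from h import *
goto([.567,.1756,.25])
cap('wrist','w8.png')
print(models.search_frame('wrist','lid_handle'),proj('wrist',(.5673,.1756,.153)))"
```

```text
t 16.6 pos [0.5565 0.1101 0.2322] tooly yaw -0.0208 z [-0.028  0.008 -1.   ] open 0.0859 F [ 1.  -0.1  1.1]
delta rows(30mm) [ 2.193  0.287 -0.588] turn -0.0008
[{'centre': [235.5, 112.6], 'conf': 0.86}] [292.97325835 130.0337709 ]
```

View pics/w8.png

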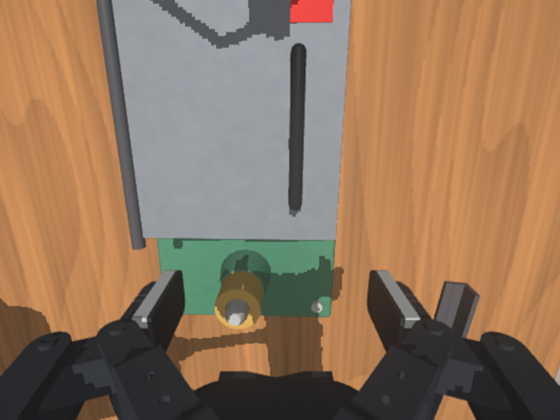

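The bar runs from (298,47) to (295,207). Its middle is at about (297,127), close to the predicted (293,130).

```bash
python3 -c "
from h import *
for p in [(298,47),(295,207),(297,127)]: print(atz('wrist',p,.153))
goto([.569,.176,.165])"
```

```text
[0.57077543 0.22636725 0.153     ]
[0.56844432 0.12092013 0.153     ]
[0.57003396 0.17753699 0.153     ]
t 16.7 pos [0.5567 0.11   0.2325] tooly yaw -0.0214 z [-0.027  0.008 -1.   ] open 0.0858 F [ 0.5  0.1 -1.1]
delta rows(30mm) [2.192 0.424 2.257] turn -0.0011
```

Call:
{"op": "carry_out", "data": {"deltas": [[0,[0.8,0.15,0],0],[0,[0.8,0.15,0.2],0],[0,[0.5,0.15,0.4],0],[0,[0,0,0.5],0],[0,[0,0,0],0]]}}

```text
t: 17.32
position: [0.5704, 0.17, 0.1983]
orientation: [0.716, 0.698, -0.008, -0.011]
force: [-0.6, -0.6, 0.4]
opening: 0.0855
```

```bash
python3 -c "
from h import *
goto([.569,.176,.137])
cap('wrist','w9.png')"
```

```text
t 17.32 pos [0.5704 0.17   0.1983] tooly yaw -0.0263 z [-0.027  0.005 -1.   ] open 0.0855 F [-0.6 -0.6  0.4]
delta rows(30mm) [1.880e-01 1.000e-03 2.046e+00] turn -0.0034
```

View pics/w9.png

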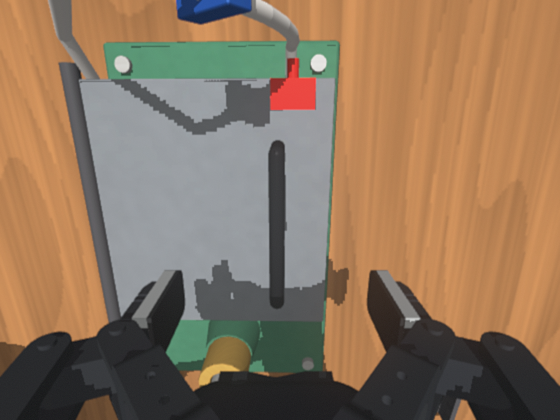

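The bar is centred between the jaws (column 277). Descending to it.

Call:
{"op": "carry_out", "data": {"deltas": [[0,[0.15,0,0.6],0],[0,[0,0,0.6],0],[0,[0,0,0.5],0],[0,[0,0,0.25],0],[0,[0,0,0],0]]}}

```text
t: 18.0
position: [0.5711, 0.1723, 0.141]
orientation: [0.717, 0.697, -0.006, -0.009]
force: [0.1, -1.0, 0.4]
opening: 0.0853
```

```bash
python3 -c "
from h import *
goto([.569,.176,.137])"
```

```text
t 18.0 pos [0.5711 0.1723 0.141 ] tooly yaw -0.0296 z [-0.021  0.005 -1.   ] open 0.0853 F [ 0.1 -1.   0.4]
delta rows(30mm) [ 0.12  -0.072  0.134] turn -0.0049
```

Call:
{"op": "carry_out", "data": {"deltas": [[0,[0.05,-0.03,0.15],0],[1,[0,0,0],0],[1,[0,0,0],0],[1,[0,0,0],0],[1,[0,0,0],0],[1,[0,0,0],0],[1,[0,0,0],0],[1,[0,0,0],0]]}}

```text
t: 19.0
position: [0.5696, 0.1743, 0.1381]
orientation: [0.717, 0.697, -0.005, -0.009]
force: [-1.8, -0.4, 1.7]
opening: 0.0077
```

```bash
python3 -c "
from h import *
goto([.569,.176,.137])
cap('wrist','w10.png')"
```

```text
t 19.0 pos [0.5696 0.1743 0.1381] tooly yaw -0.029 z [-0.021  0.006 -1.   ] open 0.0077 F [-1.8 -0.4  1.7]
delta rows(30mm) [ 0.056 -0.019  0.038] turn -0.0047
```

View pics/w10.png

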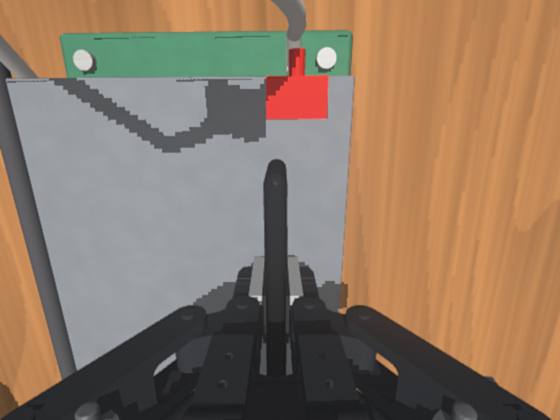

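Fingers hold the bar (opening about 8 mm). Now I lift along the arc in stages.

Call:
{"op": "carry_out", "data": {"deltas": [[1,[0,-0.09,-0.28],0],[1,[0,-0.11,-0.27],0],[1,[0,-0.12,-0.265],0],[1,[0,-0.14,-0.26],0],[1,[0,-0.155,-0.25],0],[1,[0,-0.17,-0.24],0],[1,[0,0,0],0]]}}

```text
t: 19.92
position: [0.5466, 0.1748, 0.186]
orientation: [0.717, 0.697, -0.005, -0.009]
force: [0.9, 0.6, -8.8]
opening: 0.0071
```

```bash
cat >> h.py <<'E'
def lid(start=(.5696,.1743,.1381)):
    s=arm.read_state(); d=np.array(s['position'])-start
    x=.14+d[0]; z=.041+d[2]; print('theta from tcp',np.arctan2(z,x)-.2849,'r',np.hypot(x,z),'d',d)
E
python3 -c "
from h import *
goto([.569,.176,.137]);lid()"
```

```text
t 19.93 pos [0.5466 0.1748 0.186 ] tooly yaw -0.029 z [-0.019  0.006 -1.   ] open 0.0071 F [ 0.9  0.6 -8.8]
delta rows(30mm) [0.054 0.776 1.619] turn -0.0047
theta from tcp 0.3647847375640156 r 0.1469459650638949 d [-0.02299067  0.00048507  0.04789282]
```

Call:
{"op": "carry_out", "data": {"deltas": [[1,[0,-0.17,-0.22],0],[1,[0,-0.18,-0.21],0],[1,[0,-0.19,-0.2],0],[1,[0,-0.2,-0.19],0],[1,[0,0,0],0]]}}

```text
t: 20.55
position: [0.5234, 0.1753, 0.2116]
orientation: [0.717, 0.697, -0.005, -0.009]
force: [3.1, 0.5, -11.5]
opening: 0.0074
```

```bash
python3 -c "
from h import *
goto([.569,.176,.137]);lid()
cap('wrist','w11.png');cap('scene','s11.png');cap('top','t11.png')
cv2.imwrite('pics/s11d.png',cv2.resize(cv2.imread('pics/s11.png')[110:200,260:360],None,fx=6,fy=6,interpolation=2))
cv2.imwrite('pics/t11d.png',cv2.resize(cv2.imread('pics/t11.png')[200:290,140:240],None,fx=6,fy=6,interpolation=2))"
```

```text
t 20.55 pos [0.5234 0.1753 0.2116] tooly yaw -0.029 z [-0.019  0.006 -1.   ] open 0.0074 F [  3.1   0.5 -11.5]
delta rows(30mm) [0.053 1.566 2.457] turn -0.0047
theta from tcp 0.5993961001453405 r 0.14805402036670376 d [-0.04615831  0.00104183  0.0735152 ]
```

View pics/w11.png

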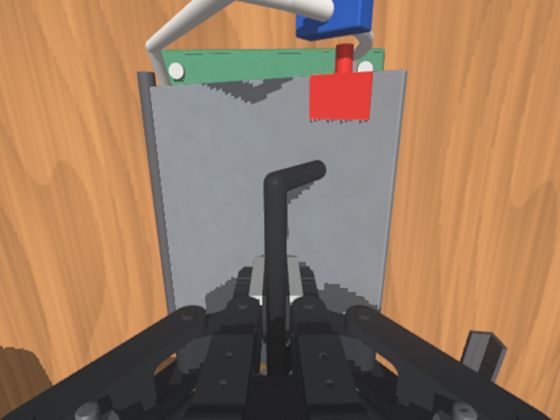

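View pics/s11d.png

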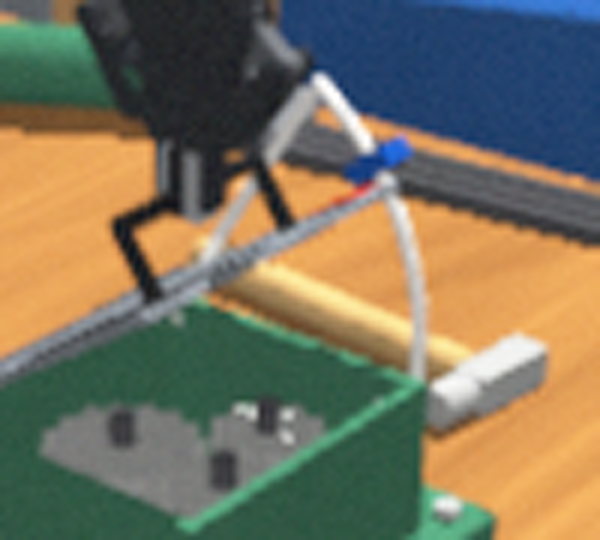

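View pics/t11d.png

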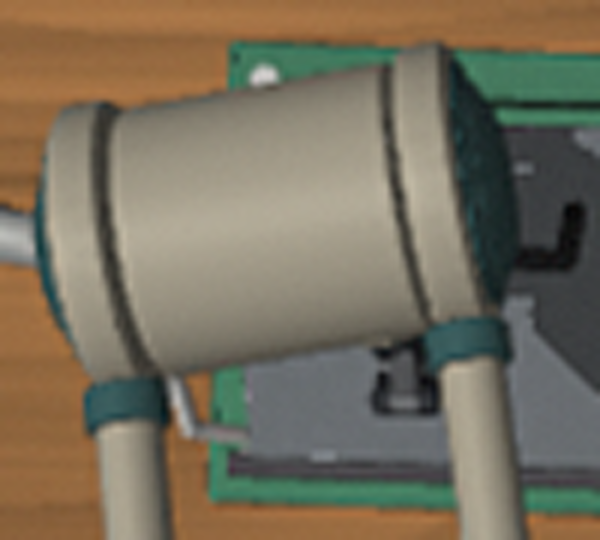

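The pointer is just under the blue clip in the scene crop: clip centre at (380,160), lid corner and pointer at (383,187). I'll triangulate the clip for the exact angle.

Run:
```python
from h import *
from scipy.optimize import least_squares
def blob(f,x0,x1,y0,y1,col='b'):
    im=cv2.imread('pics/'+f)[y0:y1,x0:x1].astype(int)
    m=(im[...,0]>im[...,2]*1.8)&(im[...,0]>im[...,1]*1.5)&(im[...,0]>70) if col=='b' else (im[...,2]>150)&(im[...,1]<80)
    n,l,s,c=cv2.connectedComponentsWithStats(m.astype(np.uint8)); k=1+np.argmax(s[1:,4]); print(f,s[k]+[x0,y0,0,0,0]); return c[k]+[x0,y0]
bt=blob('top0.png',155,180,215,245); bs=blob('scene0.png',305,340,120,150)
bs2=blob('scene0.png',305,332,126,150)
print(bt,bs)
o1,d1=ray('top',bt);o2,d2=ray('scene',bs)
A=np.stack([d1,-d2],1);t=np.linalg.lstsq(A,o2-o1,rcond=None)[0];p1=o1+d1*t[0];p2=o2+d2*t[1]
print('clip',p1,p2)
q=(.51417,.11662,-.01923)
d=(p1+p2)/2-[q[0],q[1],0];u=np.array([np.cos(q[2])*d[0]+np.sin(q[2])*d[1],-np.sin(q[2])*d[0]+np.cos(q[2])*d[1],d[2]]);print('unit',u)
for hx in (-.088,-.086): print(hx,np.arctan2(u[2]-.112,u[0]-hx),np.hypot(u[2]-.112,u[0]-hx))
# hinge check: predicted lid corners when shut
W=lambda P:(q[0]+np.cos(q[2])*P[0]-np.sin(q[2])*P[1],q[1]+np.sin(q[2])*P[0]+np.cos(q[2])*P[1],P[2])
for hx in(-.088,-.083):
  print('barctr top',proj('top',W((hx+.14,.06,.158))),'lid far R',proj('top',W((hx+.178,-.035,.115))),proj('scene',W((hx+.178,-.035,.115))),'far L',proj('top',W((hx+.178,.155,.115))))
print('obs bar',130+355/4-.4,190+140/4-.4,'farR',130+504/4-.4,190+95/4-.4,'scene farR',180+420/3.7-.4,100+360/3.7-.4)
```

```text
top0.png [162 226   9  11  59]
scene0.png [307 120  33  14 275]
scene0.png [318 126  14   6  55]
[166.08474576 229.69491525] [327.61454545 124.72363636]
clip [0.55244293 0.28483814 0.24295341] [0.56563949 0.2950245  0.24574825]
unit [0.04153034 0.1741421  0.24435083]
-0.088 0.7961678434831293 0.18518869241617963
-0.086 0.8039448427151451 0.18379534930186794
barctr top [216.31174894 225.59907846] lid far R [254.5307246  213.19789429] [292.45773652 196.18893564] far L [183.37992162 210.96741379]
barctr top [216.39058057 223.66027333] lid far R [254.59625007 211.33072947] [293.84772784 196.79024201] far L [183.46506202 209.10069926]
obs bar 218.35 224.6 farR 255.6 213.35 scene farR 293.1135135135135 196.89729729729729
```

Run:
```python
from h import *
a=cv2.resize(cv2.imread('pics/scene0.png')[115:160,300:345],None,fx=12,fy=12,interpolation=cv2.INTER_NEAREST)
b=cv2.resize(cv2.imread('pics/s11.png')[115:160,300:345],None,fx=12,fy=12,interpolation=cv2.INTER_NEAREST)
cv2.imwrite('pics/cl1.png',a);cv2.imwrite('pics/cl2.png',b)
c=cv2.resize(cv2.imread('pics/top0.png')[210:255,150:195],None,fx=12,fy=12,interpolation=cv2.INTER_NEAREST);cv2.imwrite('pics/cl3.png',c)
```

```text
(no output)
```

View pics/cl1.png

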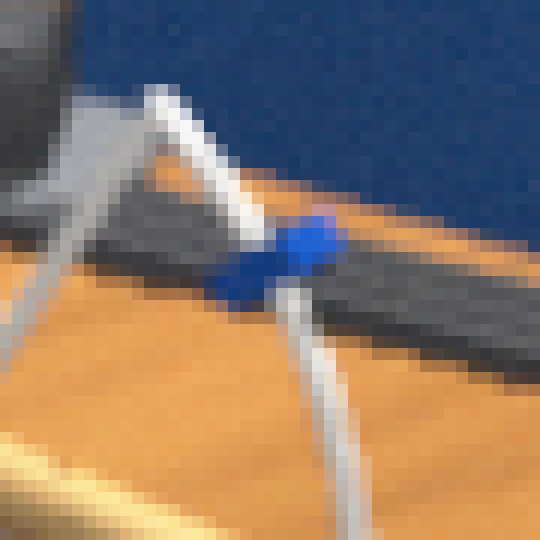

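View pics/cl2.png

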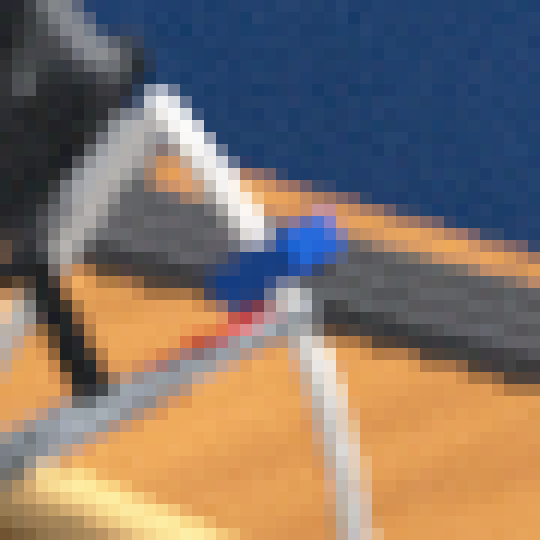

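View pics/cl3.png

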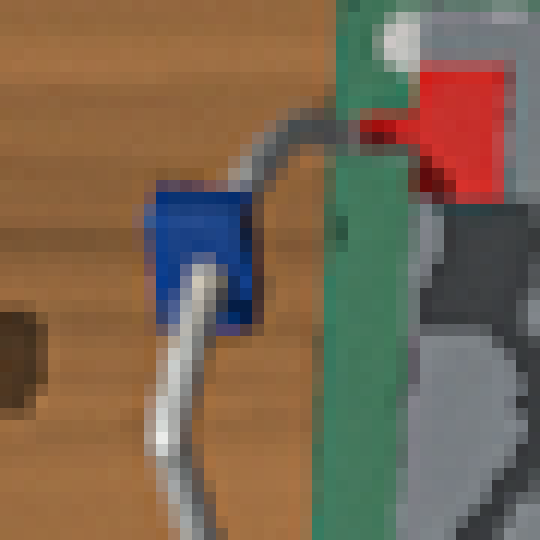

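Run:
```python
from h import *
from scipy.optimize import least_squares
q=(.51417,.11662,-.01923)
W=lambda P:(q[0]+np.cos(q[2])*P[0]-np.sin(q[2])*P[1],q[1]+np.sin(q[2])*P[0]+np.cos(q[2])*P[1],P[2])
def U(p):
    d=np.array(p)-[q[0],q[1],0]; return np.array([np.cos(q[2])*d[0]+np.sin(q[2])*d[1],-np.sin(q[2])*d[0]+np.cos(q[2])*d[1],d[2]])
tip=(360/12+149.5,131/12+209.5); print('tip shut unit',U(atz('top',tip,.112)))
bt=(166.3-.3,231.1-.3);bs=(322.6-.3,136.4-.3)
r=least_squares(lambda P:np.r_[proj('top',P)-bt,proj('scene',P)-bs],[.55,.3,.2]);u=U(r.x);print(u,r.fun)
for hx in (-.088,-.086): print(hx,np.arctan2(u[2]-.112,u[0]-hx),np.hypot(u[2]-.112,u[0]-hx))
# box extents prediction
import itertools
for hx in(-.088,-.086):
 for th in (.55,.6,.65,.7):
  er=np.array([np.cos(th),0,np.sin(th)]);et=np.array([-np.sin(th),0,np.cos(th)]);ey=np.array([0,1,0])
  C=np.array([hx,.177,.112])+.15*er
  for (a,b,c) in [(15,10,6)]:
   pts=[W(C+.001*(i*a*er+j*b*ey+k*c*et)) for i,j,k in itertools.product((-1,1),repeat=3)]
   for n,o,ob in (('top',(150,210),(145,256,182,330)),('scene',(300,115),(204,348,216,310))):
    p=(np.array([proj(n,x) for x in pts])+.5-o)*12
    print(hx,th,n,np.round([p[:,0].min(),p[:,0].max(),p[:,1].min(),p[:,1].max()]),'obs',ob)
 for th in (.6,):
  for y in(.16,.165,.17): print('tip',hx,y,(proj('scene',W((hx+.15*np.cos(th),y,.112+.15*np.sin(th))))+.5-[300,115])*12, 'wrist',proj('wrist',W((hx+.15*np.cos(th),y,.112+.15*np.sin(th)))))
```

```text
tip shut unit [0.0645882  0.16480147 0.112     ]
[0.03284229 0.17712316 0.20634152] [ 0.1530901   0.19875728  0.30512639 -0.04461957]
-0.088 0.662861070877387 0.1533074786152426
-0.086 0.6709722812609653 0.1517360004155704
-0.088 0.55 top [159. 279. 149. 305.] obs (145, 256, 182, 330)
-0.088 0.55 scene [223. 372. 274. 374.] obs (204, 348, 216, 310)
-0.088 0.6 top [150. 272. 167. 323.] obs (145, 256, 182, 330)
-0.088 0.6 scene [211. 359. 244. 349.] obs (204, 348, 216, 310)
-0.088 0.65 top [142. 265. 188. 343.] obs (145, 256, 182, 330)
-0.088 0.65 scene [199. 346. 215. 325.] obs (204, 348, 216, 310)
-0.088 0.7 top [133. 259. 210. 364.] obs (145, 256, 182, 330)
-0.088 0.7 scene [185. 331. 187. 302.] obs (204, 348, 216, 310)
tip -0.088 0.16 [245.00621891 318.6073767 ] wrist [335.46137144  57.40974777]
tip -0.088 0.165 [256.87955162 312.22852093] wrist [335.98143231  45.02855114]
tip -0.088 0.17 [268.69300881 305.88183282] wrist [336.5128677   32.37655879]
-0.086 0.55 top [160. 279. 139. 295.] obs (145, 256, 182, 330)
-0.086 0.55 scene [229. 378. 276. 376.] obs (204, 348, 216, 310)
-0.086 0.6 top [151. 273. 158. 313.] obs (145, 256, 182, 330)
-0.086 0.6 scene [218. 366. 246. 351.] obs (204, 348, 216, 310)
-0.086 0.65 top [142. 266. 178. 333.] obs (145, 256, 182, 330)
-0.086 0.65 scene [205. 352. 217. 327.] obs (204, 348, 216, 310)
-0.086 0.7 top [133. 259. 201. 354.] obs (145, 256, 182, 330)
-0.086 0.7 scene [192. 337. 189. 304.] obs (204, 348, 216, 310)
tip -0.086 0.16 [251.39005426 320.62840549] wrist [339.93789885  57.34092829]
tip -0.086 0.165 [263.25814166 314.23857679] wrist [340.50655844  44.95519679]
tip -0.086 0.17 [275.06632515 307.88100061] wrist [341.08765932  32.29848655]
```

The marked angle is about 0.655 rad and the lid is at 0.60 (the tip projection agrees with both views). One last small rise of 8 mm along the arc.

Call:
{"op": "carry_out", "data": {"deltas": [[1,[0,-0.11,-0.09],0],[1,[0,-0.11,-0.09],0],[1,[0,0,0],0],[1,[0,0,0],0]]}}

```text
t: 21.2
position: [0.5174, 0.1755, 0.2168]
orientation: [0.717, 0.697, -0.005, -0.009]
force: [3.0, 0.8, -11.3]
opening: 0.0079
```

```bash
python3 -c "
from h import *
goto([.569,.176,.137]);lid()
cap('scene','s12.png');cap('wrist','w12.png')
b=cv2.resize(cv2.imread('pics/s12.png')[115:160,300:345],None,fx=12,fy=12,interpolation=0);cv2.imwrite('pics/cl4.png',b)
cv2.imwrite('pics/s12d.png',cv2.resize(cv2.imread('pics/s12.png')[120:250,200:360],None,fx=4,fy=4,interpolation=2))
q=(.51417,.11662,-.01923)
for hx in(-.088,-.086):
 for th in (.6,.65,.7):
  P=(hx+.15*np.cos(th),.165,.112+.15*np.sin(th));P=(q[0]+P[0]+.01923*P[1],q[1]-.01923*P[0]+P[1],P[2])
  print(hx,th,(proj('scene',P)+.5-[300,115])*12,proj('wrist',P))
"
```

```text
t 21.2 pos [0.5174 0.1755 0.2168] tooly yaw -0.0295 z [-0.02   0.006 -1.   ] open 0.0079 F [  3.    0.8 -11.3]
delta rows(30mm) [0.055 1.769 2.626] turn -0.0049
theta from tcp 0.6527560965933468 r 0.1484745007538877 d [-0.05215072  0.0011529   0.0786962 ]
-0.088 0.6 [256.97185135 312.19584743] [348.14059273  47.09847423]
-0.088 0.65 [243.70834023 285.48979177] [340.89755468  44.74295018]
-0.088 0.7 [229.45296851 259.29113656] [332.25674713  42.30602706]
-0.086 0.6 [263.35163726 314.20621382] [352.50928115  47.02712413]
-0.086 0.65 [250.08041253 287.47701705] [345.44091098  44.66798061]
-0.086 0.7 [235.81488442 261.25518597] [336.98127143  42.22723614]
```

View pics/cl4.png

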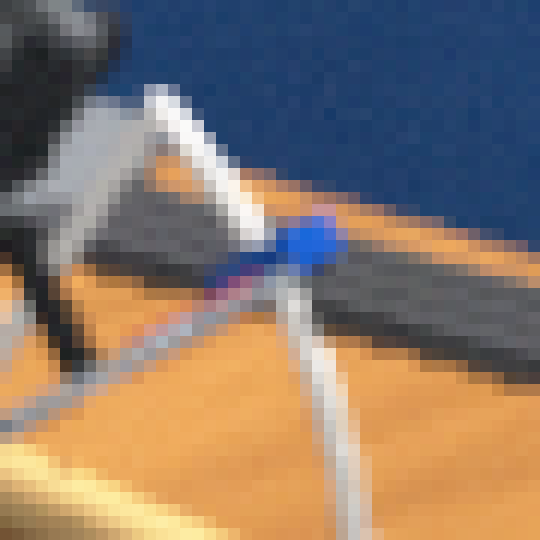

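View pics/w12.png

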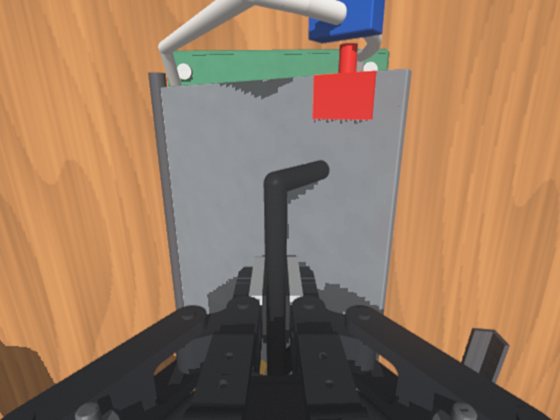

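View pics/s12d.png

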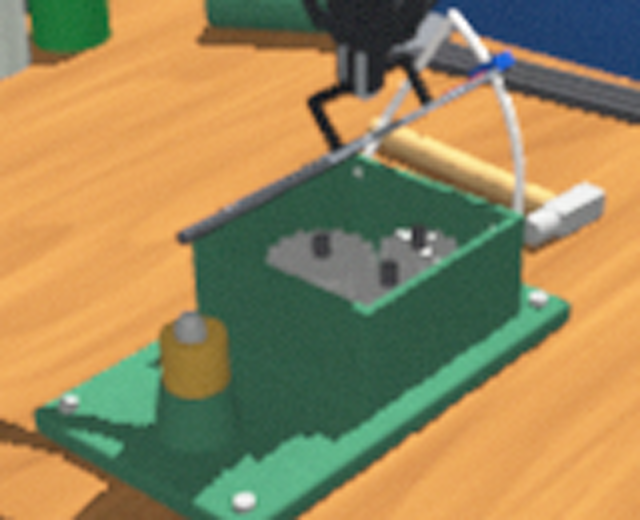

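The pointer tip is at about (256,283) in the crop and the mark at about (248,277), roughly 0.01 rad off against 0.066 allowed. The sleeve is still seated. I'll hold to check steadiness.

Call:
{"op": "carry_out", "data": {"deltas": [[1,[0,-0.02,-0.02],0],[1,[0,0,0],0],[1,[0,0,0],0],[1,[0,0,0],0],[1,[0,0,0],0]]}}

```text
t: 21.92
position: [0.5169, 0.1755, 0.2172]
orientation: [0.717, 0.697, -0.005, -0.009]
force: [2.8, 0.7, -10.2]
opening: 0.0075
```

```bash
python3 -c "
from h import *
goto([.569,.176,.137]);lid()
cap('wrist','w13.png');lid()
print(np.round(arm.read_state()['joint_velocities'],4))
b=cv2.absdiff(cv2.imread('pics/w13.png'),cv2.imread('pics/w12.png'));print(b.mean())"
```

```text
t 21.93 pos [0.5169 0.1755 0.2172] tooly yaw -0.0295 z [-0.02   0.006 -1.   ] open 0.0075 F [  2.8   0.7 -10.2]
delta rows(30mm) [0.054 1.789 2.639] turn -0.0049
theta from tcp 0.6575314484452977 r 0.1484996927460557 d [-0.0527085   0.0011977   0.07913473]
theta from tcp 0.6574148231431984 r 0.14849491794736924 d [-0.0526973   0.00119539  0.07912069]
[ 0.0011  0.0003  0.0017 -0.0017  0.0004 -0.0004]
1.6003698979591836
```

Steady, with the lid's load on the gripper. Handing in.

```bash
python3 -c "
from h import *
print(close_job())"
```

```text
the job is handed in; nothing more can be done
None
```

I put the brass sleeve nearest the base on the spindle, let it go, and handed the job in at about 22 s with the gripper holding the lid at the blue clip. No verdict was reported.

- **Sleeve:** The scene pictures after release show it flat on the shoulder with the spindle tip through it. The wrist force did not rise when it bottomed. I judged it seated because the tool stopped at 67 mm, the expected height, and from the pictures.
- **Lid:** It stands at about 0.657 rad going by the tool's movement. Triangulating the clip gave 0.65 to 0.67 rad. In the last close-up the pointer tip was about 0.01 rad low, and I then raised it by about 0.005 rad; 0.066 rad is allowed.
- **Hold:** The gripper carries about 10 N and the joints were practically still.
- **Disagreements:** Camera calibrations differed by about 2 mm on the spindle's position, and the bar sat about 2 mm farther out than the fitted unit pose predicted.
- **Left alone:** I sent nothing against the clip, hammer, tin or offcut, but I did not measure the clip, tin or offcut again at the end.

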